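# Set up the bottle filler: seat the nest, set the metering valve, keep hold

### The arm

A 6-joint arm with a two-finger parallel gripper is mounted at the origin on the work surface. World frame = base frame: x ahead of the robot, y to its left, z up, the work surface at z = 0. Lengths are in m, angles in rad, forces in N, time in s.
With the tool pointing down it reaches from about 0.35 to 0.85 m from the base axis. Payload 8.1 kg.
Tool frame: the origin (TCP) lies between the finger pads; the fingertips stand 25 mm ahead of it and the grasp point (between the pads) lies 6 mm ahead of it; y points along the fingers, x is the direction in which the jaws open and shut, and the axes are right-handed (so a half turn about y gives the same grasp; the last joint's range is limited). The gripper opens to 93 mm and grips with 3 to 60 N. Pads are 15 mm wide; open, the fingers measure 128 mm over their backs; the gripper's body (75 mm by 188 mm) begins 65 mm behind the grasp point.
Start: joints at [1.028, 0.13, 1.488, -0, 1.523, -0.085], TCP at [0.265, 0.538, 0.244] pointing down, gripper open.
Joint ranges: [-2.96, 2.96], [-0.89, 2.26], [0.02, 2.5], [-1.34, 4.48], [0, 2.73], [-2.66, 2.66]. Speed limits (rad/s): [2.39, 2.39, 2.79, 3.14, 3.14, 3.14].

### API

Orientations are given as [roll, pitch, yaw] about the fixed x, y, z axes, in that order (R = Rz(yaw) Ry(pitch) Rx(roll)).
In Python, from rig import status, optics, manip gives the robot as it stands.
- The arm moves only by the shell command python3 -m crank 'ROWS' [FORCE]. ROWS is JSON, a list of rows, each a list of 3 entries, a list of its own where there are three numbers: the shift along the tool's x, y, z in cm, then the turn, a rotation vector about the tool's x, y, z in degrees, then the finger opening in cm, from 0 to 9.3. In form: [[[tx, ty, tz], [ax, ay, az], gripper], ...]. A call has 1 to 20 rows; each row shifts and turns the commanded pose from where the row before left it, along the tool's axes as they then stand; what a row does not reach is not made up. A row lasts 1/12 s, in which the tool goes at most 41.7 mm and 7.16 degrees, less where a joint would pass 70% of its speed; a pose out of reach is approached as far as the arm can. A call with a gripper value outside its range is refused whole. The fingers move at their own pace and stop on an object; FORCE is the grip in N (left out, the last holds). Time passes only in rows, so rows that do not move let the fingers close. It gives the time, the measured TCP pose, the force and the opening at its end, in the units of the state.
- status.observe(): the state, without advancing time (a new reading comes with each control period).
- optics.camera(name): name is "side" or "top" or "wrist"; returns a dict with "color" (384x512x3 uint8, blue, green, red), "range_z" (384x512 float32, m along the optical axis (not along the pixel's ray), 0 where there is no reading), "vfov" (degrees; the focal length in pixels is half the picture's height over the tangent of half this angle, whatever the lens; pixels are square), "cx", "cy" (the principal point, pixels), "k1" (the pictures are not rectified: a ray, as slopes to the right and down, at radius r is drawn at 1 + k1 r^2 times it, then the intrinsics apply), "world_to_cam" (4x4, takes a point from world to camera coordinates); the wrist camera has in their place "T_tool_cam" (4x4, takes a point from camera to tool coordinates, whose origin is the TCP and whose axes are the tool frame's). Camera axes: x right, y down, z forward; pixel columns grow to the right and rows downward; lengths in m; the calibration is good to about 2 mm. A picture is of the moment at which its call begins: read the wrist's pose just before it.
- manip.finish_job(): hands the job in, once; it reports no verdict.
The state is a dict: "time_s": time; "joint_pos": joint angles; "joint_velocities": joint speeds; "joint_torque": joint torques, N m; "eef_pos": TCP position; "orientation": TCP orientation; "force": force on the tool from outside, world axes, zero at the start; "moment": the same for the moment, N m; "grip_width": finger opening in m.
Only numpy, scipy, OpenCV 4.12 (cv2) and the standard library are available. Lean on these libraries where they do the work, as an engineer would, in place of code of your own. Each camera call takes 0.05 s, during which the arm holds its last target.

### The job

Set up the bottle filler: seat the white two-bottle nest flat and square, fully home in the rectangular pocket of the filler's deck, and let go of it. Then, by the handle on its handwheel, turn the metering valve clockwise until it is shut against its stop, back it off exactly two full turns, and finish still gripping the handle there. Leave the bottles and the loose cap where they stand.

Things in the scene. Friction and masses are not known exactly. Their poses are not given: they have to be found in the camera images.
- nest_mid (a point): Centre of the loose white plastic bottle nest (0.3 kg), 38.5 mm above its underside, inside its upright grip web. The web is flat-sided, 12 mm thick (x) and 46 mm wide (y), rising to 77 mm above the underside: grip it across the 12 mm near its top. x = along the base, y = across it, z = up; a half turn makes no difference. The nest starts standing on the bench left of the filler, at varied yaw.
- nest: The same nest; origin at the centre of its underside, axes as nest_mid. A flat rectangular base, 140 (x) x 66 (y) x 14 mm, its lower edge tapered (underside 134 x 60 mm, full size from 4 mm up), carries two round bottle cups, 54 mm outside, 41 mm either side of the centre along x, tops 30 mm above the underside; the grip web stands between them.
- pocket (a point): Centre of the floor of the rectangular pocket in the left part of the filler's aluminium deck (220 x 460 x 30 mm, fixed on the bench). The pocket is 144 (x) x 70 (y) mm, 10 mm deep, its floor 20 mm above the bench, with sharp edges. z = up, y points to the deck's left end. Seated, the nest's origin lies here, its x along the pocket's x, either way round.
- wheel_centre (a point): Centre of the valve's steel handwheel, on its upright axis in the rim's plane, 170 mm above the bench, 250 mm from the pocket along -y; axes as the pocket's. Rim 110 mm across, 13 mm thick. The wheel stays at this height; a brass stem rises through its hub 4 mm a turn as it opens. A riser pipe stands 130 mm in +y from here; its spout, up to 183 mm above the bench, points away to +x.
- valve (a joint): Turn of the handwheel, rad: 0 = shut against its stop, growing counter-clockwise seen from above as it opens (at most 22). Starts 1 to 5 rad open. The handle stands at this angle about the wheel's axis, counter-clockwise from wheel_centre's x axis. It takes about 0.14 N m to turn (2.5 N at the handle) and stays where it is left.
- handle: Upright aluminium handle on the wheel's rim, 55 mm from the wheel's axis: 22 mm in diameter, 58 mm long, from 14 to 72 mm above the rim's plane. Origin on its own axis, 42 mm above the rim's plane (212 mm above the bench). It spins freely on its pin, so a gripper can hold it from above and carry it round the circle without turning itself.
- bottle_right: Bystander: clear bottle with a yellow screw cap, 46 mm in diameter, 110 mm tall, to the right of the filler. Origin at the centre of its underside.
- bottle_left: Bystander: clear bottle without a cap, 46 mm in diameter, 100 mm tall, beyond the filler on the left. Origin at the centre of its underside.
- cap: Bystander: loose yellow cap, 34 mm in diameter, 20 mm high, lying right of the filler, on the robot's side. Origin at the centre of its underside.
Things that resemble listed ones, but are neither listed nor needed, are in the scene too. Of the things shaped like the nest, the white one is meant.

How it is judged:
By the outcome, as a careful person would: the job done as asked, in the order asked, and still so for the second after the job is handed in, while the arm keeps its last pose, push and grip.
It also fails if it takes over 72 s, if anything falls off the work surface, if the arm or the gripper's body presses on something with over 40 N, if the wrist force passes 120 N, or if a joint passes its speed limit or range.

## Working session

There is one attempt and no reset: what is moved stays moved. The work goes in short steps, Python scripts to look and compute and a shell command to move; the robot and the scene stay as the last step left them, time stands still between calls to the robot, and variables do not carry over. Pictures are saved under pics/ and viewed, and the job is handed in when it is done.

```bash
ls; mkdir -p pics; cat > h.py <<'E'
import numpy as np, cv2, json
from scipy.spatial.transform import Rotation as R
from rig import status, optics
def Ttool():
    s=status.observe(); T=np.eye(4); T[:3,:3]=R.from_euler('xyz',s['orientation']).as_matrix(); T[:3,3]=s['eef_pos']; return T
def cam(n):
    T=Ttool(); c=optics.camera(n)
    if n=='wrist': c['c2w']=T@np.array(c['T_tool_cam'])
    else: c['c2w']=np.linalg.inv(np.array(c['world_to_cam']))
    np.save(f'last_{n}.npy',c,allow_pickle=True); return c
def load(n): return np.load(f'last_{n}.npy',allow_pickle=True).item()
def f(c): return c['color'].shape[0]/2/np.tan(np.radians(c['vfov'])/2)
def ray(c,u,v):
    d=np.array([(u-c['cx'])/f(c),(v-c['cy'])/f(c)],float); s=d.copy()
    for _ in range(30): s=d/(1+c['k1']*(s@s))
    return np.array([s[0],s[1],1.])
def pz(c,u,v,z):   # intersect plane z
    r=c['c2w'][:3,:3]@ray(c,u,v); o=c['c2w'][:3,3]; return o+r*(z-o[2])/r[2]
def pd(c,u,v):     # by depth
    d=c['range_z'][int(round(v)),int(round(u))]; return c['c2w'][:3,:3]@(ray(c,u,v)*d)+c['c2w'][:3,3]
def proj(c,p):
    q=np.linalg.inv(c['c2w'])@np.append(p,1); s=q[:2]/q[2]; s=s*(1+c['k1']*(s@s)); return s*f(c)+[c['cx'],c['cy']]
def cloud(c):
    H,W=c['range_z'].shape; u,v=np.meshgrid(np.arange(W),np.arange(H)); d=np.stack([(u-c['cx'])/f(c),(v-c['cy'])/f(c)],-1); s=d.copy()
    for _ in range(30): s=d/(1+c['k1']*(s**2).sum(-1,keepdims=True))
    P=np.concatenate([s,np.ones((H,W,1))],-1)*c['range_z'][...,None]
    P=P@c['c2w'][:3,:3].T+c['c2w'][:3,3]; P[c['range_z']==0]=np.nan; return P
def save(img,name,crop=None,k=1):
    if crop: x0,y0,x1,y1=crop; img=img[y0:y1,x0:x1]
    cv2.imwrite('pics/'+name,cv2.resize(img,None,fx=k,fy=k,interpolation=cv2.INTER_CUBIC))
E
python3 - <<'E'
from h import *
for n in ['side','top','wrist']:
    c=cam(n); save(c['color'],n+'1.png',k=1.5)
    print(n,c['vfov'],c['cx'],c['cy'],c['k1'],c['c2w'].round(3).tolist())
print(status.observe())
E
```

```text
pics
side 49.89843780994733 259.8193831161521 194.19426656928374 0.020072553475379874 [[0.999, -0.008, 0.038, 0.477], [-0.036, -0.533, 0.846, -1.003], [0.014, -0.846, -0.532, 0.759], [0.0, 0.0, 0.0, 1.0]]
top 51.97744231943878 260.4188927233495 190.7791769393987 -0.014864235335559533 [[-0.002, -0.987, 0.158, 0.319], [-1.0, 0.002, -0.001, -0.022], [0.001, -0.158, -0.987, 1.286], [0.0, 0.0, 0.0, 1.0]]
wrist 60.89562922165601 253.53334145139928 189.9495021535542 -0.06039482417355798 [[0.442, 0.869, 0.225, 0.202], [0.897, -0.427, -0.113, 0.569], [-0.002, 0.252, -0.968, 0.384], [0.0, 0.0, 0.0, 1.0]]
{'time_s': 0.15, 'joint_pos': array([ 1.02760114e+00,  1.30981302e-01,  1.48901040e+00, -2.30697143e-07,
        1.52302602e+00, -8.54144812e-02]), 'joint_velocities': array([-5.51756081e-04, -3.68386932e-03, -3.11266787e-03, -4.62741899e-04,
        6.10463404e-06,  1.30721188e-03]), 'joint_torque': array([ 9.32517178e-04, -5.60476792e+01, -4.92337453e+01,  7.68797519e-02,
        3.05002299e-02, -2.09922115e-05]), 'eef_pos': array([0.26495332, 0.53788026, 0.24284251]), 'orientation': array([-1.57067498e+00,  1.41989584e-03,  1.11301571e+00]), 'force': array([-1.10086384, -0.71569728, -0.42921383]), 'moment': array([-0.00057259, -0.06671883, -0.04131157]), 'grip_width': 0.09324022173509819}
```

View pics/top1.png

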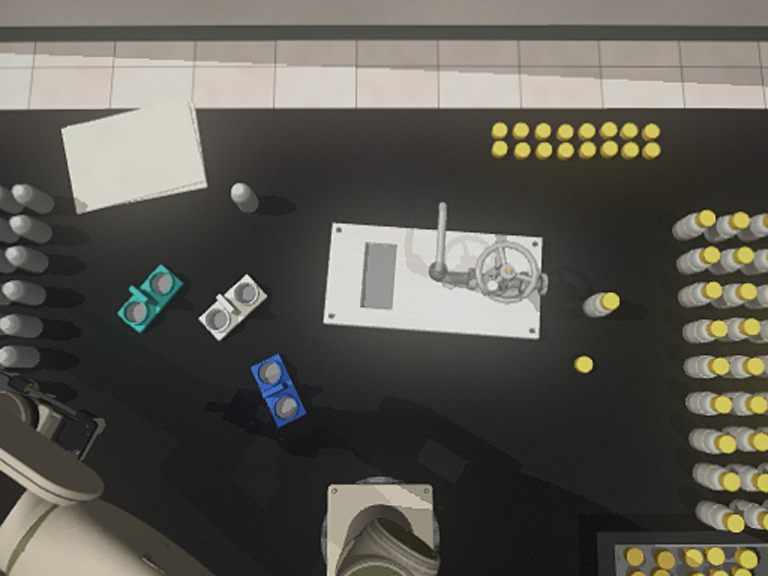

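View pics/side1.png

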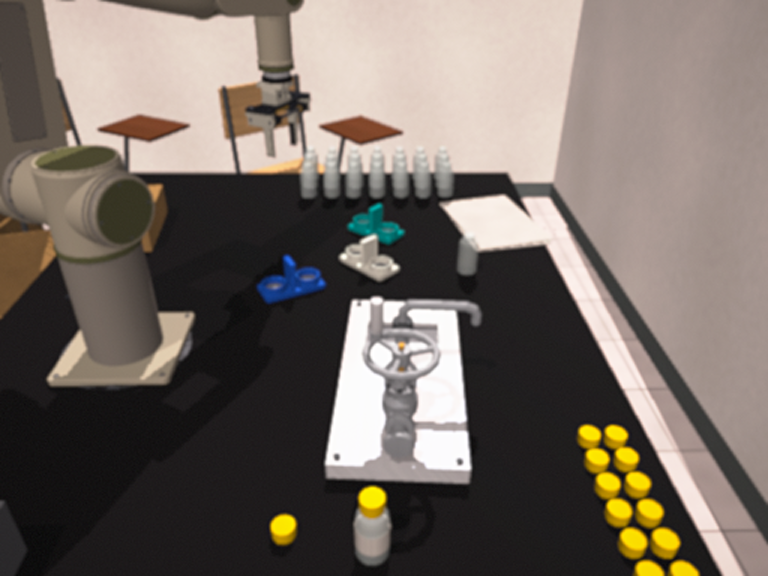

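View pics/wrist1.png

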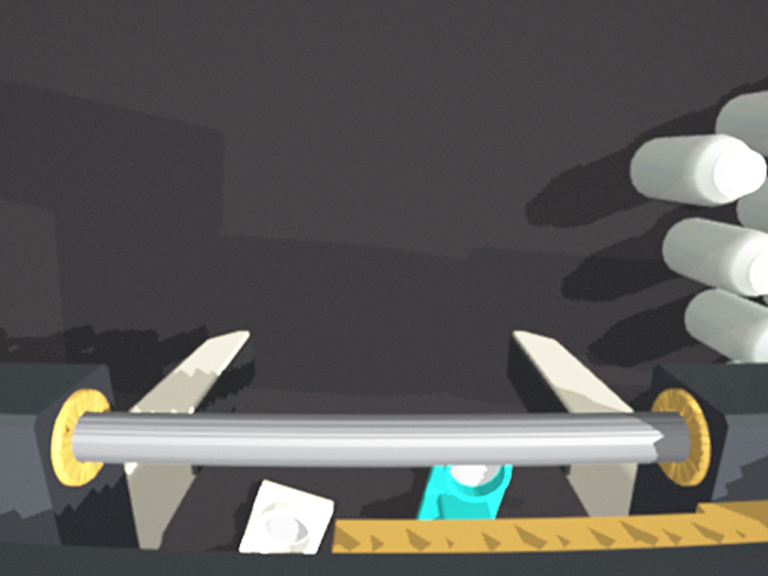

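Top picture (1.5x): three nest-shaped things, teal (150,297), white (232,307) and blue (278,390). White fits the description. The deck spans (325..543, 223..338), the pocket is at (378,276) and the wheel at (507,271). Next I'll confirm with enlarged crops.

```bash
python3 - <<'E'
from h import *
c=load('top'); save(c['color'],'nest_crop.png',(125,175,185,235),10)
save(c['color'],'deck_crop.png',(210,140,370,235),5)
c=load('side'); save(c['color'],'side_crop.png',(215,145,335,330),3.2)
E
```

```text
(no output)
```

View pics/nest_crop.png

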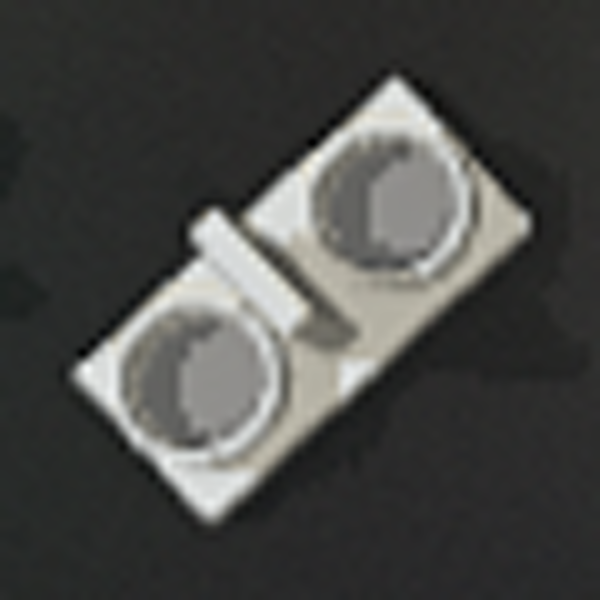

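View pics/deck_crop.png

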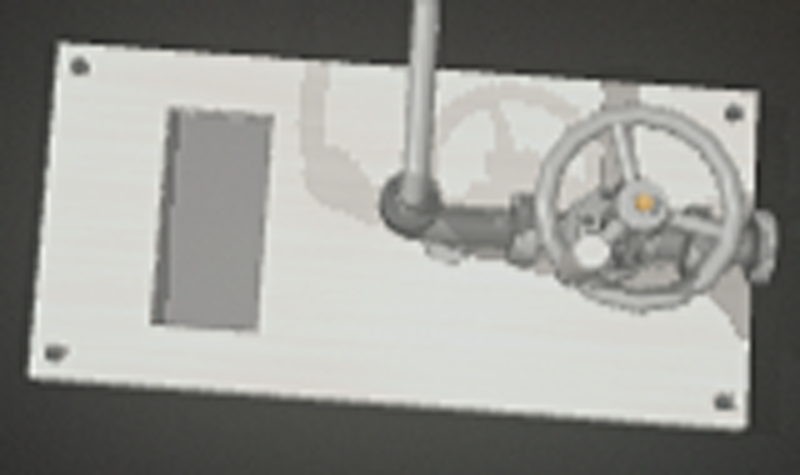

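View pics/side_crop.png

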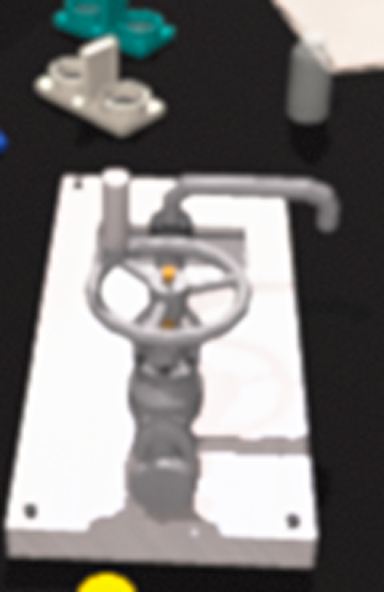

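```bash
cat > meas.py <<'E'
from h import *
c=load('top')
def g(pts,x0,y0,k,z): return np.array([pz(c,(x+.5)/k-.5+x0,(y+.5)/k-.5+y0,z) for x,y in pts])
def rep(n,q):
    e=np.roll(q,-1,0)-q; print(n,'ctr',q.mean(0).round(4),'edges mm',(np.linalg.norm(e,axis=1)*1e3).round(1),'yaw',np.degrees(np.arctan2(e[:,1],e[:,0])).round(1))
rep('nest',g([(396,75),(530,222),(210,522),(72,376)],125,175,10,.014))
rep('webtop',g([(210,207),(310,312),(290,335),(190,232)],125,175,10,.077))
rep('pocket',g([(172,108),(274,115),(258,330),(150,325)],210,140,5,.03))
rep('deck',g([(60,42),(760,92),(746,430),(30,378)],210,140,5,.03))
print('wheel hub',g([(643,203)],210,140,5,.18), 'handle top',g([(592,252)],210,140,5,.242))
# depth checks
for u,v in [(146.5,203.2),(155,200)]: print(pd(c,u,v).round(4))
P=cloud(c)
m=(P[...,2]>.22)&(P[...,2]<.26)&(abs(P[...,0]-.44)<.15)&(P[...,1]<0)&(P[...,1]>-.4); print('handle pts',m.sum(),P[m].mean(0))
m=(P[...,2]>.158)&(P[...,2]<.19)&(abs(P[...,0]-.47)<.15)&(P[...,1]<-.1)&(P[...,1]>-.4); print('rim',m.sum(),P[m].min(0),P[m].max(0))
m=(P[...,2]>.06)&(P[...,2]<.09)&(abs(P[...,0]-.4)<.1)&(P[...,1]>.2)&(P[...,1]<.35); print('web',m.sum(),P[m].mean(0))
E
python3 meas.py
```

```text
nest ctr [0.4791 0.3202 0.014 ] edges mm [ 66.8 140.1  66.7 142.1] yaw [-137.   134.2   44.7  -45.8]
webtop ctr [0.4794 0.3199 0.077 ] edges mm [46.2  9.3 45.7  9.8] yaw [-135.4  140.4   45.2  -36.9]
pocket ctr [0.545  0.0024 0.03  ] edges mm [ 66.9 141.9  69.5 143.5] yaw [-94.1 175.6  87.2  -5.4]
deck ctr [ 0.5351 -0.1175  0.03  ] edges mm [460.6 222.  458.4 222.1] yaw [-94.3 175.2  85.7  -4.2]
wheel hub [[ 0.52657076 -0.24609722  0.18      ]] handle top [[ 0.48823028 -0.20520066  0.242     ]]
[0.483  0.348  0.0123]
[0.4931 0.3197 0.0154]
handle pts 60 [ 0.48809695 -0.20379248  0.23773854]
rim 861 [ 0.46718623 -0.30574887  0.15856541] [ 0.61998398 -0.10909785  0.18909356]
web 98 [0.42599571 0.28595482 0.07436459]
```

Crops: the white nest has its base centre at (300,300) and its web at (250,270). In the deck crop the handle's top is at (592,252), the hub at (643,203), and the pocket at (172..274, 108..330). Sizes match: nest 140x66, pocket 143x68, wheel 250 mm from the pocket. Deck yaw is about -4.3°, and the valve is about 2.4 rad open. Now to hover over the nest.

```bash
python3 -m crank '[[[-1,0.8,-2.9],[0,0,0],9.3],[[-1,0.8,-2.9],[0,0,0],9.3],[[-1,0.8,-2.9],[0,0,0],9.3],[[-1,0.8,-2.9],[0,0,0],9.3],[[-1,0.8,-2.9],[0,0,0],9.3],[[-1,0.8,-2.9],[0,0,0],9.3],[[-1,0.8,-2.9],[0,0,0],9.3],[[-1,0.8,-2.9],[0,0,0],9.3],[[-1,0.8,-2.9],[0,0,0],9.3],[[-1,0.8,-2.9],[0,0,0],9.3]]' 20
python3 -m crank '[[[0,0,0],[0,6.8,0],9.3],[[0,0,0],[0,6.8,0],9.3],[[0,0,0],[0,6.8,0],9.3],[[0,0,0],[0,6.8,0],9.3],[[0,0,0],[0,6.8,0],9.3],[[0,0,0],[0,6.8,0],9.3],[[0,0,0],[0,6.8,0],9.3],[[0,0,0],[0,6.8,0],9.3],[[0,0,0],[0,6.8,0],9.3],[[0,0,0],[0,6.8,0],9.3],[[0,0,0],[0,6.8,0],9.3],[[0,0,0],[0,6.8,0],9.3],[[0,0,0],[0,6.8,0],9.3],[[0,0,0],[0,6.8,0],9.3],[[0,0,0],[0,6.8,0],9.3],[[0,0,0],[0,6.8,0],9.3],[[0,0,0],[0,0,0],9.3],[[0,0,0],[0,0,0],9.3]]'
python3 - <<'E'
from h import *
c=cam('wrist'); save(c['color'],'w2.png',k=1.5)
c2=cam('side'); save(c2['color'],'s2.png',(120,50,340,260),3)
E
```

```text
time_s: 0.98
eef_pos: [0.4818, 0.319, 0.163]
orientation: [-1.571, 0.0, 1.113]
force: [-0.5, 1.1, -0.0]
grip_width: 0.0933
time_s: 2.48
eef_pos: [0.4809, 0.3202, 0.1633]
orientation: [-1.571, 0.0, -0.782]
force: [1.2, -0.4, 0.4]
grip_width: 0.093
```

View pics/w2.png

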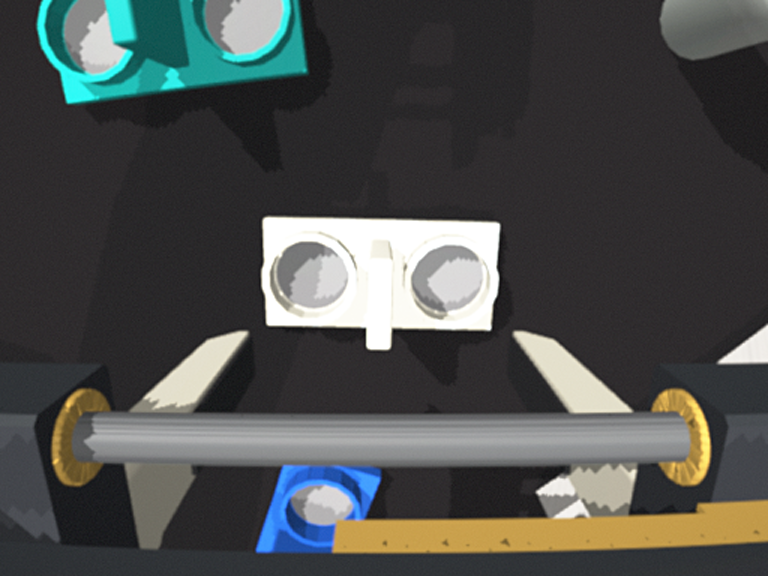

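Wrist view: the white nest has base corners at (264,217), (499,223), (491,330) and (267,326), with the web between the fingers. Its web column is 367..391.

```bash
python3 - <<'E'
from h import *
c=load('wrist'); save(c['color'],'w2c.png',(165,135,345,240),4.4)
P=cloud(c); z=P[...,2]
m=(z>.068)&(z<.085)&(abs(P[...,0]-.48)<.06)&(abs(P[...,1]-.32)<.06)
print(m.sum(),P[m].mean(0),P[m].min(0),P[m].max(0)); r=cv2.minAreaRect((P[m][:,:2]*1000).astype(np.float32)); print(r)
img=c['color'].astype(int); m=(z>.008)&(z<.1)&(img.min(-1)>120)&(abs(P[...,0]-.48)<.1)&(abs(P[...,1]-.32)<.1)
m[:140]=0
r=cv2.minAreaRect((P[m][:,:2]*1000).astype(np.float32)); print(m.sum(),r)
E
```

```text
998 [0.48188182 0.32261452 0.07654625] [0.46132623 0.30244108 0.06813465] [0.50033196 0.34073059 0.07897595]
((480.92926025390625, 321.5113525390625), (45.50520324707031, 11.711037635803223), 44.846824645996094)
10506 ((480.3153991699219, 321.3350524902344), (66.71566009521484, 141.04080200195312), 43.50038146972656)
```

View pics/w2c.png

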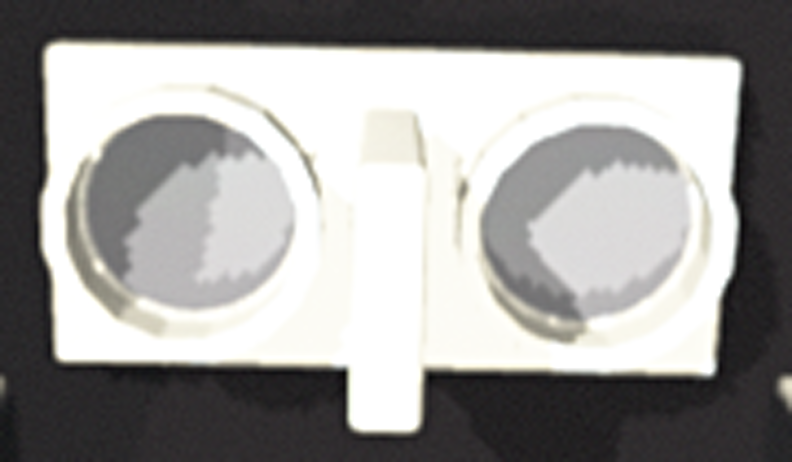

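```bash
python3 - <<'E'
from h import *
c=load('wrist')
g=lambda p,z:np.array([pz(c,(x+.5)/4.4-.5+165,(y+.5)/4.4-.5+135,z) for x,y in p])
def rep(n,q):
    e=np.roll(q,-1,0)-q; print(n,q.mean(0).round(4),(np.linalg.norm(e,axis=1)*1e3).round(1),np.degrees(np.arctan2(e[:,1],e[:,0])).round(1))
rep('base',g([(44,42),(742,58),(716,375),(55,362)],.014))
rep('web',g([(357,163),(425,165),(422,432),(348,431)],.077))
E
```

```text
base [0.4804 0.321  0.014 ] [141.5  68.1 141.9  68.5] [ -46.1 -136.   134.    43.7]
web [0.4806 0.3213 0.077 ] [11.  46.1 12.5 46.3] [ -46.5 -135.1  134.4   43. ]
```

```bash
python3 -m crank '[[[-0.1,1.3,0.04],[0,1.1,0],9.3],[[0,1.3,0],[0,0,0],9.3],[[0,1.3,0],[0,0,0],9.3],[[0,1.3,0],[0,0,0],9.3],[[0,1.3,0],[0,0,0],9.3],[[0,1.3,0],[0,0,0],9.3],[[0,1.3,0],[0,0,0],9.3],[[0,0,0],[0,0,0],9.3],[[0,0,0],[0,0,0],0.5],[[0,0,0],[0,0,0],0.5],[[0,0,0],[0,0,0],0.5],[[0,0,0],[0,0,0],0.5],[[0,0,0],[0,0,0],0.5],[[0,0,0],[0,0,0],0.5],[[0,0,0],[0,0,0],0.5]]' 30
```

```text
time_s: 3.83
eef_pos: [0.4809, 0.3214, 0.073]
orientation: [-1.57, -0.0, -0.805]
force: [-0.3, -0.1, 0.2]
grip_width: 0.0511
```

```bash
python3 -m crank '[[[0,0,0],[0,0,0],0.5],[[0,0,0],[0,0,0],0.5],[[0,0,0],[0,0,0],0.5],[[0,0,0],[0,0,0],0.5],[[0,0,0],[0,0,0],0.5],[[0,0,0],[0,0,0],0.5],[[0,0,0],[0,0,0],0.5],[[0,0,0],[0,0,0],0.5],[[0,0,0],[0,0,0],0.5],[[0,0,0],[0,0,0],0.5]]' 30
```

```text
time_s: 4.67
eef_pos: [0.4807, 0.3213, 0.0726]
orientation: [-1.571, -0.0, -0.805]
force: [0.1, -0.3, -0.6]
grip_width: 0.0119
```

```bash
python3 -m crank '[[[0,-1,0],[0,0,0],0.5],[[0,-2.5,0],[0,-4.18,0],0.5],[[0,-2.5,0],[0,-4.18,0],0.5],[[0,-2.5,0],[0,-4.18,0],0.5],[[0,-2.5,0],[0,-4.18,0],0.5],[[0,-2.5,0],[0,-4.18,0],0.5],[[0,-2.5,0],[0,-4.18,0],0.5],[[0,-2.5,0],[0,-4.18,0],0.5],[[0,-2.5,0],[0,-4.18,0],0.5],[[0,-2.5,0],[0,-4.18,0],0.5],[[0,-1.5,0],[0,-4.18,0],0.5]]'
python3 -m crank '[[[0.4,0,-1.6],[0,0,0],0.5],[[0.7,0,-3],[0,0,0],0.5],[[0.8,0,-3.2],[0,0,0],0.5],[[0.8,0,-3.2],[0,0,0],0.5],[[0.8,0,-3.2],[0,0,0],0.5],[[0.8,0,-3.2],[0,0,0],0.5],[[0.8,0,-3.2],[0,0,0],0.5],[[0.8,0,-3.2],[0,0,0],0.5],[[0.8,0,-3.2],[0,0,0],0.5],[[0.8,0,-3.2],[0,0,0],0.5],[[0.8,0,-3.2],[0,0,0],0.5],[[0.7,0,-3],[0,0,0],0.5],[[0.3,0,-2],[0,0,0],0.5],[[0,0,0],[0,0,0],0.5],[[0,0,0],[0,0,0],0.5]]'
python3 - <<'E'
from h import *
c=cam('wrist'); save(c['color'],'w3.png',k=1.5)
E
```

```text
time_s: 5.58
eef_pos: [0.4809, 0.3216, 0.3266]
orientation: [-1.569, -0.003, -0.072]
force: [0.0, 0.3, -1.6]
grip_width: 0.0118
time_s: 6.83
eef_pos: [0.5441, -0.0695, 0.3228]
orientation: [-1.57, 0.001, -0.078]
force: [-0.2, 0.7, -2.6]
grip_width: 0.0118
```

View pics/w3.png

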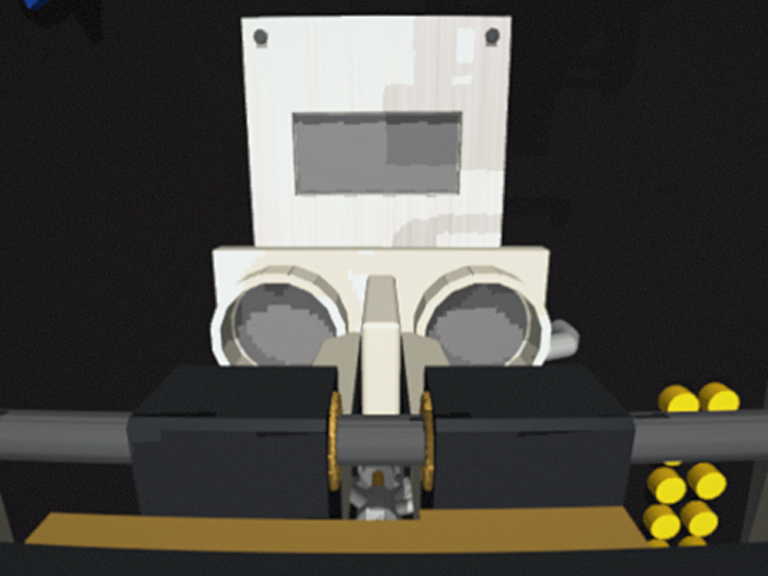

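Wrist view: the pocket is at (293..461, 112..194), and the held nest's far base edge runs (214,249)-(548,249). I'll enlarge it for the fit.

```bash
python3 - <<'E'
from h import *
c=load('wrist'); save(c['color'],'w3a.png',(150,0,350,140),4); save(c['color'],'w3b.png',(135,155,375,265),3.3)
E
```

```text
(no output)
```

View pics/w3a.png

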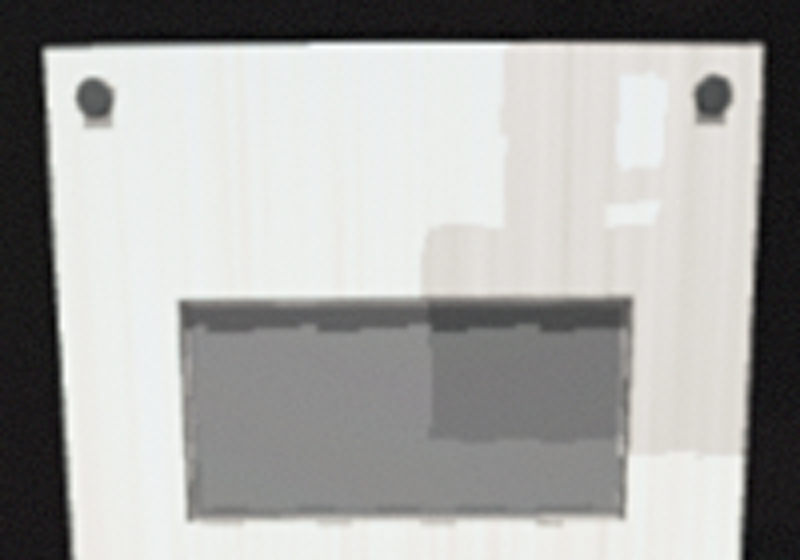

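View pics/w3b.png

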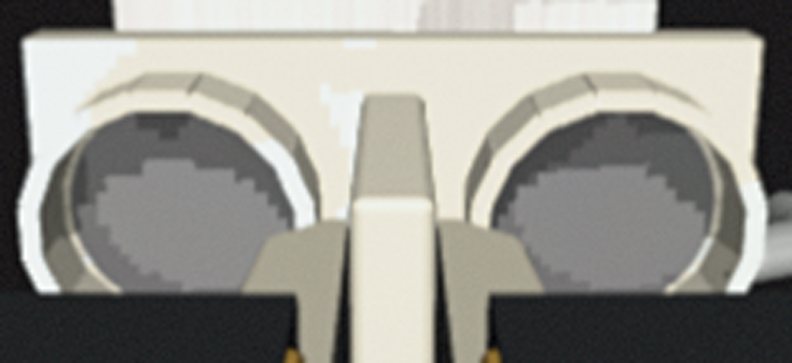

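```bash
python3 - <<'E'
from h import *
c=load('wrist')
def rep(n,q):
    e=np.roll(q,-1,0)-q; print(n,q.mean(0).round(4),(np.linalg.norm(e,axis=1)*1e3).round(1),np.degrees(np.arctan2(e[:,1],e[:,0])).round(2))
g=lambda p,z,k,x0,y0:np.array([pz(c,(x+.5)/k-.5+x0,(y+.5)/k-.5+y0,z) for x,y in p])
rep('pocket',g([(180,300),(632,298),(626,518),(189,519)],.03,4,150,0))
d=g([(43,46),(765,43),(713,97),(94,97)],.03,4,150,0); print('deck far edge',(np.linalg.norm(d[1]-d[0])*1e3), np.degrees(np.arctan2(*(d[1]-d[0])[[1,0]])))
T=Ttool(); print(T[:3,3], np.degrees(status.observe()['orientation']))
q=g([(22,40),(763,40)],T[2,3]-.0586,3.3,135,155); t=(np.linalg.inv(T)@np.c_[q,[1,1]].T).T[:,:3]; print('nest edge in tool mm',t*1e3)
q=g([(355,200),(433,200)],T[2,3]+.0044,3.3,135,155); t=(np.linalg.inv(T)@np.c_[q,[1,1]].T).T[:,:3]; print('web',t*1e3)
P=cloud(c); m=(P[...,2]>.015)&(P[...,2]<.024)&(abs(P[...,0]-.54)<.1)&(abs(P[...,1])<.06); r=cv2.minAreaRect((P[m][:,:2]*1e3).astype(np.float32)); print('floor',r,np.median(P[m][:,2]))
m=(P[...,2]>.024)&(P[...,2]<.04)&(abs(P[...,0]-.54)<.1)&(abs(P[...,1])<.06);print('deck z',np.median(P[m][:,2]))
E
```

```text
pocket [0.5461 0.0044 0.03  ] [143.3  69.1 143.6  68.9] [ -4.22 -93.99 175.69  85.76]
deck far edge 221.35335307017385 -4.276238618606217
[ 0.54417254 -0.06845642  0.32285681] [-8.99668233e+01  1.66816688e-02 -4.38005596e+00]
nest edge in tool mm [[-70.4470172   58.63906786  32.02680638]
 [ 69.80693989  58.59817639  31.92920115]]
web [[-5.22039439 -4.38575584 21.97620531]
 [ 5.20913017 -4.38879501 21.97168922]]
floor ((545.6012573242188, 3.939533233642578), (71.05856323242188, 145.78457641601562), 85.95414733886719) 0.020380986183636818
deck z 0.029985146185374345
```

```bash
python3 -m crank '[[[-0.04,1.5,1],[0,0,0],0.5],[[-0.05,2.5,1.3],[0,0,0],0.5],[[-0.05,2.5,1.3],[0,0,0],0.5],[[-0.05,2.5,1.25],[0,0,0],0.5],[[-0.05,2.5,1],[0,0,0],0.5],[[-0.05,2.5,0.8],[0,0,0],0.5],[[-0.05,2.5,0.7],[0,-0.1,0],0.5],[[0,2.5,0],[0,0,0],0.5],[[0,1.5,0],[0,0,0],0.5],[[0,0,0],[0,0,0],0.5],[[0,0,0],[0,0,0],0.5],[[0,0,0],[0,0,0],0.5]]'
python3 - <<'E'
from h import *
print(Ttool().round(4)[:3,3],status.observe()['orientation'])
c=cam('wrist'); save(c['color'],'w4.png',k=1.5)
c=cam('side'); save(c['color'],'s4.png',(200,100,340,230),5)
c=cam('top'); save(c['color'],'t4.png',(190,120,330,240),5)
E
```

```text
time_s: 7.88
eef_pos: [0.5474, 0.0057, 0.1192]
orientation: [-1.571, -0.002, -0.073]
force: [-0.3, 0.7, -3.0]
grip_width: 0.0119
[0.5474 0.0057 0.1192] [-1.570662   -0.00184279 -0.07283904]
```

View pics/w4.png

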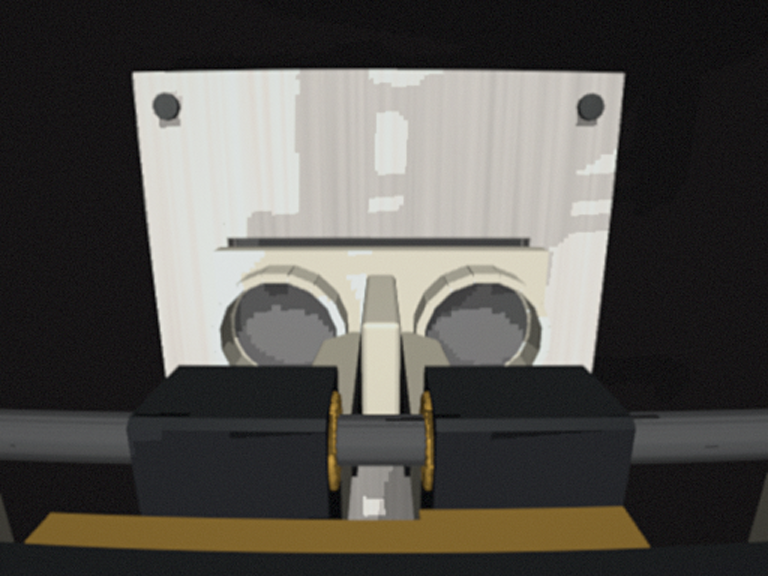

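View pics/s4.png

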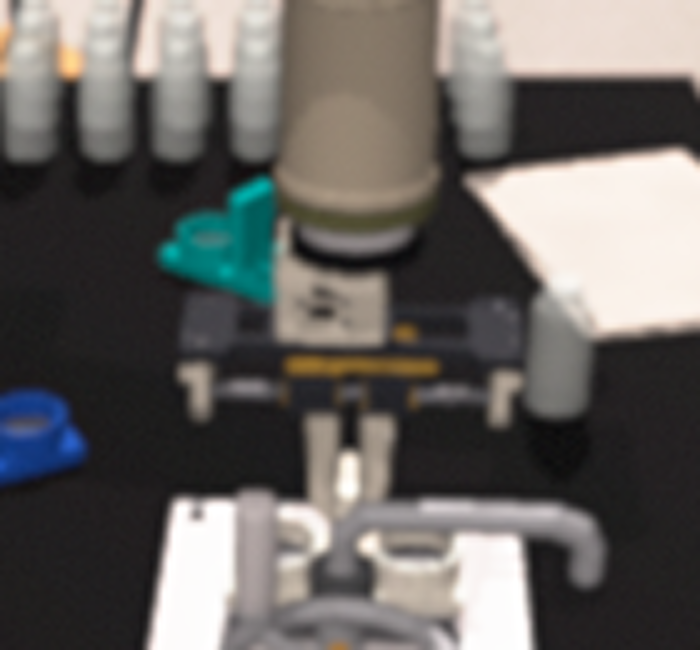

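Wrist view: the pocket's far edge runs (228,238)-(529,238), directly behind the nest's far edge (217,249)-(550,249). I'll calculate the residual offset.

```bash
python3 - <<'E'
from h import *
c=load('wrist'); save(c['color'],'w4a.png',(135,145,375,185),3.3)
E
```

```text
(no output)
```

View pics/w4a.png

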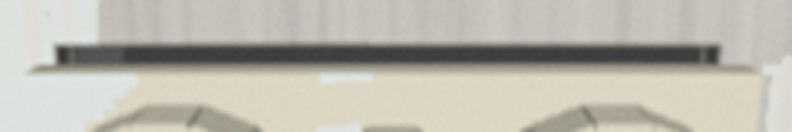

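```bash
python3 - <<'E'
from h import *
c=load('wrist');T=Ttool()
def tl(p,h):
    q=[pz(c,(x+.5)/3.3-.5+135,(y+.5)/3.3-.5+145,h) for x,y in p]
    return (np.linalg.inv(T)@np.c_[q,np.ones(len(q))].T).T[:,:3]*1e3
a=tl([(55,44),(720,44)],.03); b=tl([(28,72),(763,72)],T[2,3]-.0586)
print('pocket far',a.round(1),'nest far',b.round(1), 'mid x',a[:,0].mean(),b[:,0].mean())
E
```

```text
pocket far [[-74.1  89.4  34.1]
 [ 69.9  89.8  34.3]] nest far [[-69.8  58.4  33.8]
 [ 69.1  58.8  33.9]] mid x -2.0820161494103075 -0.3374586713814125
```

```bash
python3 - <<'E'
from h import *
c=load('wrist');T=Ttool();T0=c['c2w']@np.linalg.inv(np.array(c['T_tool_cam']))
print(T0.round(4)[:3,3],T.round(4)[:3,3], status.observe()['orientation']); T=T0
def tl(p,h):
    q=[pz(c,(x+.5)/3.3-.5+135,(y+.5)/3.3-.5+145,h) for x,y in p]
    return (np.linalg.inv(T)@np.c_[q,np.ones(len(q))].T).T[:,:3]*1e3
a=tl([(55,44),(720,44)],.03); b=tl([(28,72),(763,72)],T[2,3]-.0586)
print('pocket far',a.round(1),'nest far',b.round(1), 'mid x',a[:,0].mean(),b[:,0].mean())
E
```

```text
[0.5474 0.0057 0.1192] [0.5478 0.005  0.1196] [-1.57078549 -0.00312871 -0.07366529]
pocket far [[-73.5  89.1  33.6]
 [ 70.6  89.4  33.6]] nest far [[-69.3  58.5  33.2]
 [ 69.8  58.7  33.2]] mid x -1.4263586364361416 0.2787647375844813
```

```bash
python3 -m crank '[[[-0.15,0.5,-0.1],[0,0,0],0.5],[[0,0.7,0],[0,0,0],0.5],[[0,0,0],[0,0,0],0.5],[[0,0,0],[0,0,0],0.5],[[0,0,0],[0,0,0],0.5]]'
python3 - <<'E'
from h import *
import time
for i in range(3): print(Ttool()[:3,3].round(4))
c=cam('wrist'); save(c['color'],'w5.png',(135,125,375,265),3.3)
T=c['c2w']@np.linalg.inv(np.array(c['T_tool_cam'])); print(T[:3,3])
E
```

```text
time_s: 8.45
eef_pos: [0.5448, 0.004, 0.1054]
orientation: [-1.571, 0.001, -0.074]
force: [0.3, -0.1, -2.8]
grip_width: 0.0119
[0.5448 0.004  0.1054]
[0.5448 0.004  0.1054]
[0.5448 0.004  0.1054]
[0.54479746 0.0040468  0.10538133]
```

View pics/w5.png

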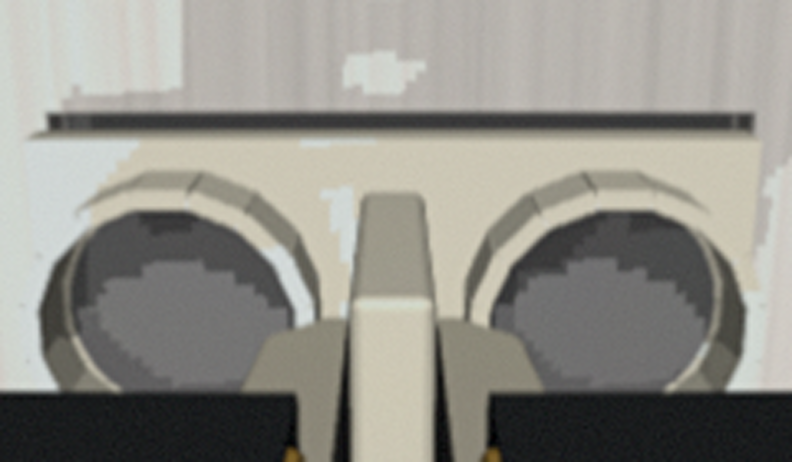

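```bash
cat > rel.py <<'E'
from h import *
import sys
def rel(P,N,x0,y0,k,top=.0586):
    c=load('wrist');T=c['c2w']@np.linalg.inv(np.array(c['T_tool_cam']))
    def tl(p,h):
        q=[pz(c,(x+.5)/k-.5+x0,(y+.5)/k-.5+y0,h) for x,y in p]
        return (np.linalg.inv(T)@np.c_[q,np.ones(len(q))].T).T[:,:3]*1e3
    a=tl(P,.03); b=tl(N,T[2,3]-top)
    print('pocket',a.round(1),'nest',b.round(1),'shift nest by x',a[:,0].mean()-b[:,0].mean(),'z',a[:,2].mean()-2-b[:,2].mean(), 'widths',np.ptp(a[:,0]),np.ptp(b[:,0]))
E
python3 - <<'E'
from rel import *
rel([(46,113),(755,113)],[(26,138),(764,138)],135,125,3.3)
E
```

```text
pocket [[-71.   75.4  35.2]
 [ 73.6  75.3  35.3]] nest [[-69.7  58.6  33.1]
 [ 70.   58.6  33.2]] shift nest by x 1.1546358261063006 z 0.04923467581938468 widths 144.55563360680583 139.67675181499965
```

```bash
python3 -m crank '[[[0.12,0,0],[0,0,0],0.5],[[0,0.2,0],[0,0,0],0.5],[[0,0.2,0],[0,0,0],0.5],[[0,0.2,0],[0,0,0],0.5],[[0,0.2,0],[0,0,0],0.5],[[0,0,0],[0,0,0],0.5],[[0,0,0],[0,0,0],0.5]]'
python3 - <<'E'
from h import *
s=status.observe(); print(s['eef_pos'],s['force'],s['moment'])
c=cam('wrist'); save(c['color'],'w6.png',(135,125,375,265),3.3)
E
```

```text
time_s: 9.08
eef_pos: [0.546, 0.004, 0.0973]
orientation: [-1.571, 0.001, -0.074]
force: [-0.4, -0.9, -2.3]
grip_width: 0.0121
[0.5459855  0.00399004 0.09731994] [-0.35763318 -0.8508176  -2.32558748] [-0.07962868  0.07799972  0.04992614]
```

View pics/w6.png

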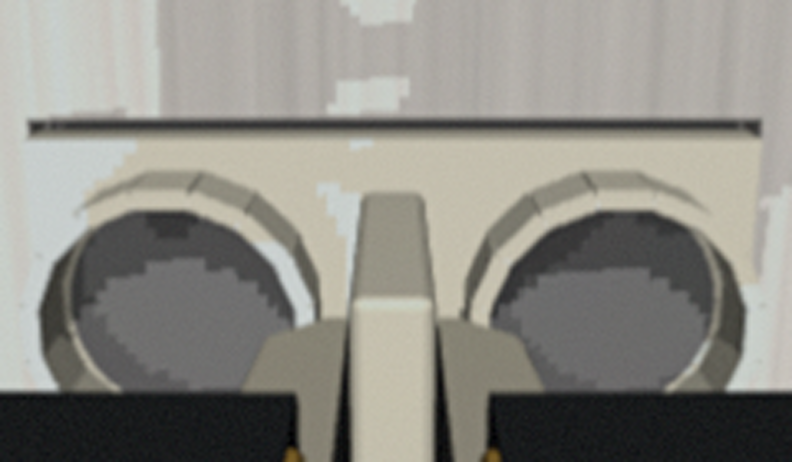

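The nest is entering the pocket without any contact force. Lowering the last 5 mm.

```bash
python3 -m crank '[[[0,0.2,0],[0,0,0],0.5],[[0,0.15,0],[0,0,0],0.5],[[0,0.1,0],[0,0,0],0.5],[[0,0.05,0],[0,0,0],0.5],[[0,0,0],[0,0,0],0.5],[[0,0,0],[0,0,0],0.5]]'
python3 - <<'E'
from h import *
s=status.observe(); print(s['eef_pos'],s['force'],s['moment'])
c=cam('wrist'); save(c['color'],'w7.png',(135,125,375,265),3.3)
E
```

```text
time_s: 9.63
eef_pos: [0.5462, 0.004, 0.0926]
orientation: [-1.571, -0.0, -0.074]
force: [-0.8, -1.0, -2.0]
grip_width: 0.0118
[0.54623542 0.00398971 0.09263015] [-0.77131524 -0.98727175 -1.98245527] [-0.05524638  0.06433991 -0.04208387]
```

View pics/w7.png

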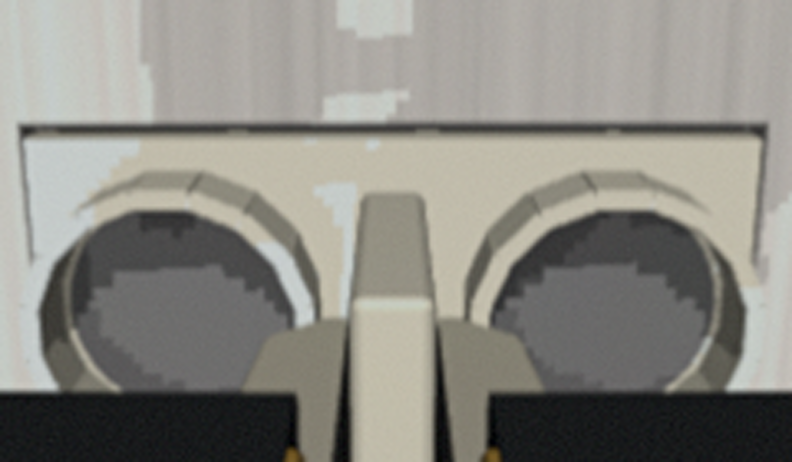

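```bash
python3 -m crank '[[[0,0.07,0],[0,0,0],0.5],[[0,0.07,0],[0,0,0],0.5],[[0,0,0],[0,0,0],0.5],[[0,0,0],[0,0,0],0.5]]'
python3 - <<'E'
from h import *
s=status.observe(); print(s['eef_pos'],s['force'],s['moment'])
E
```

```text
time_s: 10.02
eef_pos: [0.5463, 0.004, 0.0926]
orientation: [-1.571, 0.0, -0.074]
force: [-7.6, -0.3, 11.5]
grip_width: 0.0119
[0.54626372 0.00400578 0.09257473] [-7.56230158 -0.26955879 11.45648336] [-0.03821118  1.28153364  0.0386501 ]
```

Floor contact at the expected height (z 0.0926 = 20 mm + 72.6 mm). Relaxing, releasing and rising.

```bash
python3 -m crank '[[[0,-0.12,0],[0,0,0],0.5],[[0,0,0],[0,0,0],0.5],[[0,0,0],[0,0,0],4],[[0,0,0],[0,0,0],4],[[0,0,0],[0,0,0],4],[[0,0,0],[0,0,0],4],[[0,0,0],[0,0,0],4],[[0,0,0],[0,0,0],4],[[0,0,0],[0,0,0],4],[[0,0,0],[0,0,0],4]]'
python3 -m crank '[[[0,-1,0],[0,0,0],4],[[0,-2,0],[0,0,0],4],[[0,-2,0],[0,0,0],4],[[0,-2.5,0],[0,0,0],4],[[0,-2.5,0],[0,0,0],4],[[0,-2.5,0],[0,0,0],4],[[0,-2.5,0],[0,0,0],4],[[0,-2,0],[0,0,-0],4],[[0,-1,-0],[0,0,0],4],[[0,0,-2],[0,0,0],4],[[0,0,-3],[0,0,0],4],[[0,0,-2],[0,0,0],4],[[0,0,0],[0,0,0],4],[[0,0,0],[0,0,0],4]]'
python3 - <<'E'
from h import *
c=cam('wrist'); save(c['color'],'w8.png',(130,0,370,180),3.3)
save(c['color'],'w8f.png',k=1.5)
P=cloud(c); z=P[...,2]
for u,v in []: pass
c2=cam('top'); save(c2['color'],'t8.png',(200,130,380,240),4.4)
E
```

```text
time_s: 10.85
eef_pos: [0.5462, 0.004, 0.0924]
orientation: [-1.571, 0.0, -0.074]
force: [-1.0, 0.6, 0.1]
grip_width: 0.0403
time_s: 12.02
eef_pos: [0.5407, -0.0665, 0.2722]
orientation: [-1.571, 0.001, -0.076]
force: [0.3, 0.5, 0.3]
grip_width: 0.0401
```

View pics/w8f.png

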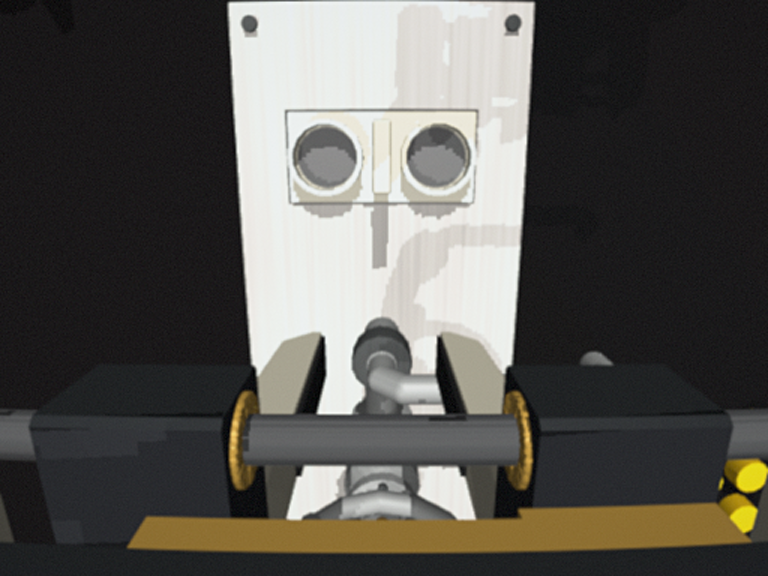

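View pics/w8.png

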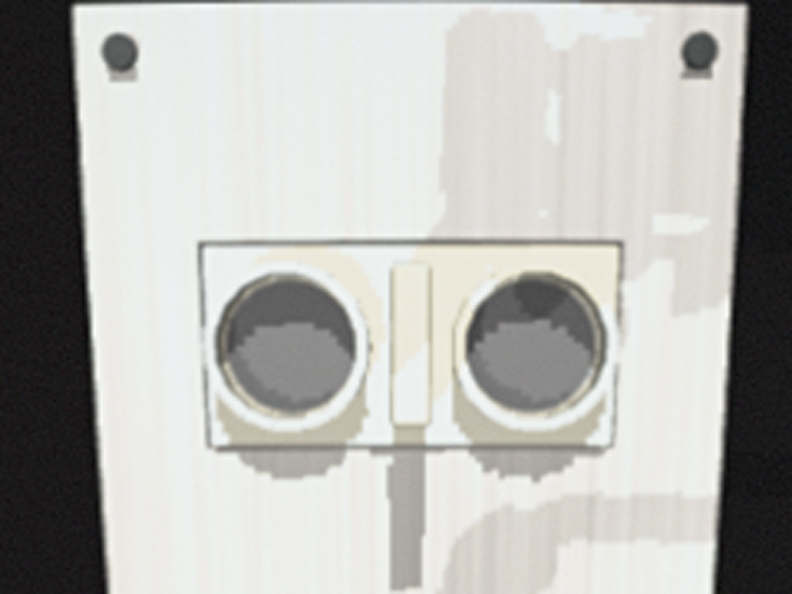

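Wrist view: the nest sits in the pocket outline (200..622, 242..447) with an even gap all round. I'll check its level by depth, then locate the handle and wheel.

```bash
python3 - <<'E'
from h import *
c=load('wrist'); P=cloud(c); k=3.3
for n,(x,y) in dict(c1=(215,250),c2=(612,250),c3=(218,438),c4=(605,438),web=(410,340),deckL=(150,340),deckR=(680,340),deckN=(300,560)).items():
    u,v=int(x/k+130),int(y/k); print(n,np.nanmedian(P[v-1:v+2,u-1:u+2].reshape(-1,3),0).round(4))
c=load('top');Pt=cloud(c)
E
```

```text
c1 [0.4822 0.0409 0.034 ]
c2 [0.6167 0.0309 0.0337]
c3 [ 0.477  -0.0215  0.0343]
c4 [ 0.6113 -0.0317  0.0339]
web [0.546  0.0053 0.0973]
deckL [0.4561 0.0128 0.0299]
deckR [ 0.6397 -0.001   0.0292]
deckN [ 0.4998 -0.0676  0.0299]
```

View pics/t8.png

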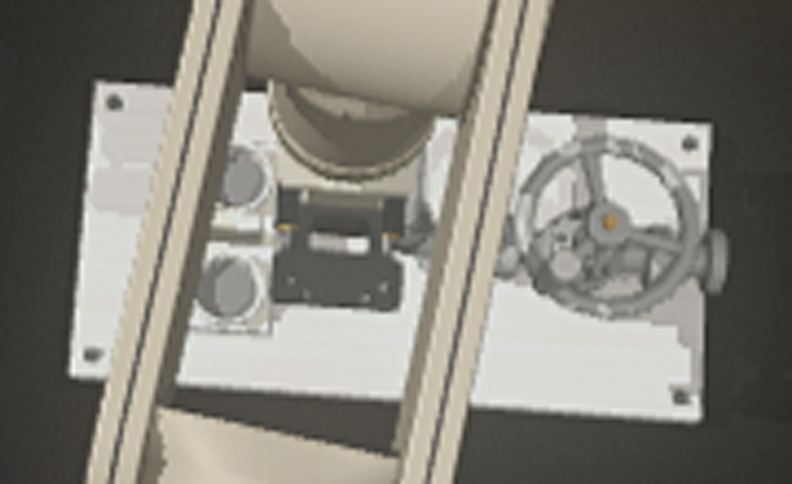

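```bash
python3 -m crank '[[[-0.6,-1.5,-2.4],[0,0,0],4],[[-0.65,-1.5,-2.8],[0,0,0],4],[[-0.65,-1.5,-2.8],[0,0,0],4],[[-0.65,-1.5,-2.8],[0,0,0],4],[[-0.65,-1.5,-2.8],[0,0,0],4],[[-0.7,-1.5,-2.8],[0,0,0],4],[[0,0,0],[0,0,0],4],[[0,0,0],[0,0,0],4],[[0,0,0],[0,0,0],4]]'
python3 - <<'E'
from h import *
c=cam('wrist'); save(c['color'],'w9.png',k=1.5)
P=cloud(c); z=P[...,2]
m=(z>.236)&(z<.25)&(abs(P[...,0]-.49)<.05)&(abs(P[...,1]+.205)<.05); print(m.sum(),P[m].mean(0),P[m].min(0),P[m].max(0))
if m.sum()>5: print(cv2.minEnclosingCircle((P[m][:,:2]*1e3).astype(np.float32)))
m=(z>.155)&(z<.185)&(np.hypot(P[...,0]-.5275,P[...,1]+.2452)<.07)&(np.hypot(P[...,0]-.5275,P[...,1]+.2452)>.04)
from scipy.optimize import least_squares
q=P[m][:,:2]; r=least_squares(lambda p:np.hypot(q[:,0]-p[0],q[:,1]-p[1])-.0485,[.5275,-.2452],loss='soft_l1',f_scale=.004); print(m.sum(),r.x)
E
```

```text
time_s: 12.87
eef_pos: [0.4904, -0.2254, 0.3619]
orientation: [-1.57, 0.0, -0.073]
force: [-0.0, -0.2, 0.2]
grip_width: 0.0398
506 [ 0.49032061 -0.2034484   0.24106226] [ 0.4800481  -0.21403421  0.23603297] [ 0.50031191 -0.19398417  0.24402357]
((490.2934875488281, -204.30532836914062), 10.584460258483887)
3350 [ 0.52733789 -0.24289343]
```

View pics/w9.png

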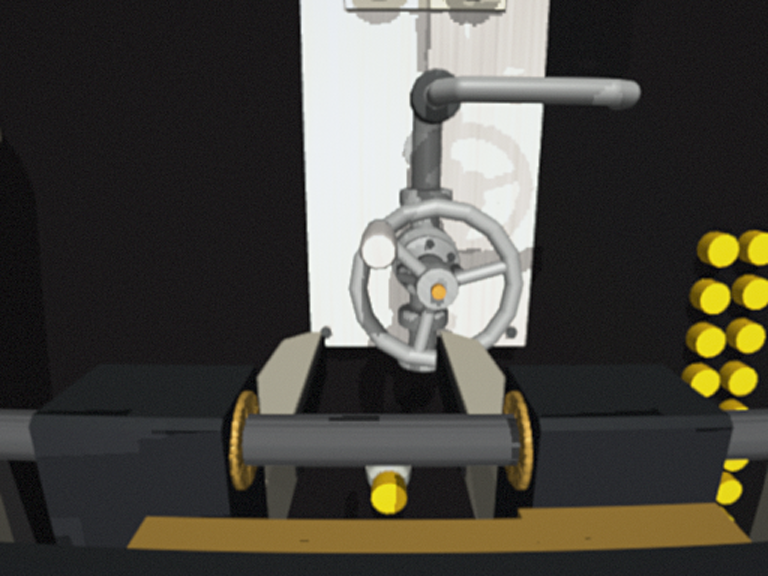

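The handle's top is at (379,245) and the hub at (438,291), which gives handle (0.490,-0.204), radius 55 mm and angle 137° from the wheel's x axis. Descending on the handle.

```bash
python3 -m crank '[[[-0.08,0.9,1.1],[0,0,0],4.5],[[-0.08,1.5,1],[0,0,0],4.5],[[0,2,0],[0,0,0],4.5],[[0,2,0],[0,0,0],4.5],[[0,2,0],[0,0,0],4.5],[[0,2,0],[0,0,0],4.5],[[0,2,0],[0,0,0],4.5],[[0,1,0],[0,0,0],4.5],[[0,0,0],[0,0,0],4.5],[[0,0,0],[0,0,0],4.5]]'
python3 -m crank '[[[0,0,0],[0,0,0],1.5],[[0,0,0],[0,0,0],1.5],[[0,0,0],[0,0,0],1.5],[[0,0,0],[0,0,0],1.5],[[0,0,0],[0,0,0],1.5],[[0,0,0],[0,0,0],1.5],[[0,0,0],[0,0,0],1.5],[[0,0,0],[0,0,0],1.5]]' 25
python3 - <<'E'
from h import *
s=status.observe(); print(s['eef_pos'],s['force'],s['moment'],s['grip_width'])
c=cam('wrist'); save(c['color'],'w10.png',(130,100,370,300),3.2)
E
```

```text
time_s: 13.75
eef_pos: [0.4899, -0.2044, 0.228]
orientation: [-1.57, 0.001, -0.073]
force: [1.0, -0.5, 0.6]
grip_width: 0.0451
time_s: 14.42
eef_pos: [0.4905, -0.2057, 0.2294]
orientation: [-1.571, -0.002, -0.074]
force: [0.6, -0.1, 5.0]
grip_width: 0.0211
[ 0.49049589 -0.20568395  0.22935394] [ 0.57287768 -0.14758083  4.98599105] [-0.04000545 -0.08037007  0.01699419] 0.02111622589978304
```

View pics/w10.png

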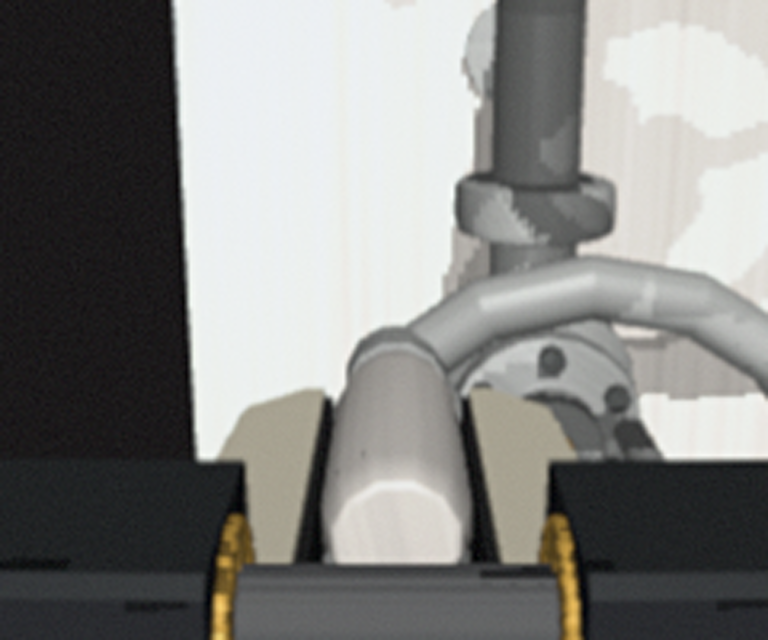

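Handle is between the pads (opening 21 mm). Turning clockwise in 10° chords, with an early force check.

```bash
python3 -m crank '[[[0.71,0,0.64],[0,0,0],1.5],[[0.81,0,0.51],[0,0,0],1.5],[[0.89,0,0.36],[0,0,0],1.5],[[0.94,0,0.20],[0,0,0],1.5],[[0,0,0],[0,0,0],1.5],[[0,0,0],[0,0,0],1.5]]'
cat > ang.py <<'E'
from h import *
W=np.array([.5274,-.2448])
s=status.observe(); p=s['eef_pos']; d=p[:2]-W; a=np.radians(-4.25)
x=d@[np.cos(a),np.sin(a)]; y=d@[-np.sin(a),np.cos(a)]; th=np.arctan2(y,x)
F=s['force'][:2]; fx=F@[np.cos(a),np.sin(a)]; fy=F@[-np.sin(a),np.cos(a)]
print('t',round(s['time_s'],2),'deck xy mm',round(x*1e3,1),round(y*1e3,1),'r',round(np.hypot(x,y)*1e3,1),'th',round(np.degrees(th),1),'Frad',round(fx*np.cos(th)+fy*np.sin(th),1),'Ftan',round(-fx*np.sin(th)+fy*np.cos(th),1),'Fz',round(s['force'][2],1),'z',p[2].round(4),'w',s['grip_width'].round(4),np.degrees(s['orientation']).round(2))
E
python3 ang.py
```

```text
time_s: 14.97
eef_pos: [0.5258, -0.1912, 0.2294]
orientation: [-1.572, -0.002, -0.074]
force: [1.9, -1.8, 4.9]
grip_width: 0.0213Traceback (most recent call last):
  File "ang.py", line 6, in <module>
    print('t',round(s['time_s'],2),'deck xy mm',round(x*1e3,1),round(y*1e3,1),'r',round(np.hypot(x,y)*1e3,1),'th',round(np.degrees(th),1),'Frad',round(fx*np.cos(th)+fy*np.sin(th),1),'Ftan',round(-fx*np.sin(th)+fy*np.cos(th),1),'Fz',round(s['force'][2],1),'z',p[2].round(4),'w',s['grip_width'].round(4),np.degrees(s['orientation']).round(2))
                                                                                                                                                                                                                                                                                     ^^^^^^^^^^^^^^^^^^^^^
AttributeError: 'float' object has no attribute 'round'
```

```bash
sed -i "s/s\['grip_width'\].round(4)/round(s['grip_width'],4)/" ang.py; python3 ang.py; python3 -m crank '[[[0.96,0,0.03],[0,0,0],1.5],[[0.95,0,-0.14],[0,0,0],1.5],[[0.91,0,-0.30],[0,0,0],1.5],[[0.85,0,-0.45],[0,0,0],1.5],[[0.75,0,-0.59],[0,0,0],1.5],[[0,0,0],[0,0,0],1.5],[[0,0,0],[0,0,0],1.5]]'; python3 ang.py
```

```text
t 14.97 deck xy mm -5.5 53.3 r 53.6 th 95.9 Frad -1.8 Ftan -1.9 Fz 4.9 z 0.2294 w 0.0213 [-90.06  -0.14  -4.21]
time_s: 15.55
eef_pos: [0.5686, -0.2094, 0.2294]
orientation: [-1.572, -0.002, -0.074]
force: [1.7, -0.3, 4.6]
grip_width: 0.0211
t 15.55 deck xy mm 38.5 38.3 r 54.3 th 44.9 Frad 1.0 Ftan -1.3 Fz 4.6 z 0.2294 w 0.0211 [-90.06  -0.13  -4.25]
```

```bash
python3 -m crank '[[[0.64,0,-0.71],[0,0,0],1.5],[[0.51,0,-0.81],[0,0,0],1.5],[[0.36,0,-0.89],[0,0,0],1.5],[[0.10,0,-0.45],[0,0,0],1.5],[[0,0,0],[0,0,0],1.5],[[0,0,0],[0,0,0],1.5]]'; python3 ang.py; python3 -m crank '[[[0.05,0,-0.3],[0,0,0],1.5],[[0.02,0,-0.3],[0,0,0],1.5],[[0,0,0],[0,0,0],1.5],[[0,0,0],[0,0,0],1.5]]'; python3 ang.py
```

```text
time_s: 16.05
eef_pos: [0.5823, -0.2394, 0.2294]
orientation: [-1.572, -0.002, -0.074]
force: [2.4, -3.0, 5.3]
grip_width: 0.0212
t 16.05 deck xy mm 54.4 9.5 r 55.2 th 9.9 Frad 2.1 Ftan -3.2 Fz 5.3 z 0.2294 w 0.0212 [-90.08  -0.12  -4.27]
time_s: 16.38
eef_pos: [0.5827, -0.2446, 0.2294]
orientation: [-1.571, -0.002, -0.074]
force: [2.3, -0.1, 5.9]
grip_width: 0.0216
t 16.38 deck xy mm 55.1 4.3 r 55.3 th 4.4 Frad 2.3 Ftan -0.1 Fz 5.9 z 0.2294 w 0.0216 [-90.02  -0.12  -4.23]
```

```bash
for i in 1; do python3 -m crank '[[[0.01,0,-0.2],[0,0,0],1.5],[[0,0,0],[0,0,0],1.5]]' >/dev/null; python3 ang.py; done; python3 -m crank '[[[0,0,-0.2],[0,0,0],1.5],[[0,0,0],[0,0,0],1.5]]'>/dev/null; python3 ang.py;  python3 -m crank '[[[0,0,-0.2],[0,0,0],1.5],[[0,0,0],[0,0,0],1.5]]'>/dev/null; python3 ang.py
```

```text
t 16.55 deck xy mm 55.3 2.6 r 55.3 th 2.6 Frad 2.3 Ftan 1.9 Fz 6.3 z 0.2294 w 0.0214 [-90.    -0.13  -4.22]
t 16.72 deck xy mm 55.4 0.6 r 55.4 th 0.6 Frad 3.6 Ftan 1.6 Fz 6.1 z 0.2294 w 0.021 [-89.99  -0.14  -4.21]
t 16.88 deck xy mm 55.4 -1.4 r 55.4 th -1.5 Frad 3.8 Ftan 1.8 Fz 4.5 z 0.2294 w 0.0215 [-90.    -0.14  -4.21]
```

```bash
python3 -m crank '[[[0,0,-0.15],[0,0,0],1.5],[[0,0,0],[0,0,0],1.5]]' >/dev/null; python3 ang.py; python3 -m crank '[[[0,0,-0.15],[0,0,0],1.5],[[0,0,0],[0,0,0],1.5]]'>/dev/null; python3 ang.py
```

```text
t 17.05 deck xy mm 55.4 -1.6 r 55.4 th -1.6 Frad 3.3 Ftan 7.6 Fz 6.6 z 0.2294 w 0.0211 [-89.87  -0.13  -4.17]
t 17.22 deck xy mm 55.4 -1.7 r 55.4 th -1.8 Frad 0.9 Ftan 12.6 Fz 8.1 z 0.2294 w 0.0214 [-89.75  -0.11  -4.12]
```

The arm met a hard stop: it stopped advancing at deck y = -1.6 mm while the tangential force rose to 12.6 N. That is the expected shut angle, allowing about 1.6 mm of offset in the grip. I'll relax the preload, then turn counter-clockwise half a turn per call.

```bash
python3 -m crank '[[[0,0,0.25],[0,0,0],1.5],[[0,0,0],[0,0,0],1.5]]' >/dev/null; python3 ang.py; python3 -m crank '[[[-0.08,0,0.95],[0,0,0],1.5],[[-0.25,0,0.93],[0,0,0],1.5],[[-0.4,0,0.87],[0,0,0],1.5],[[-0.55,0,0.79],[0,0,0],1.5],[[-0.68,0,0.68],[0,0,0],1.5],[[-0.79,0,0.55],[0,0,0],1.5],[[-0.87,0,0.4],[0,0,0],1.5],[[-0.93,0,0.25],[0,0,0],1.5],[[-0.95,0,0.08],[0,0,0],1.5],[[0,0,0],[0,0,0],1.5]]' >/dev/null; python3 ang.py
```

```text
t 17.38 deck xy mm 55.4 -1.4 r 55.4 th -1.5 Frad 3.0 Ftan 2.5 Fz 4.7 z 0.2294 w 0.0212 [-90.    -0.13  -4.19]
t 18.22 deck xy mm -1.4 53.5 r 53.5 th 91.5 Frad 3.8 Ftan 2.8 Fz 8.2 z 0.2293 w 0.0213 [-8.997e+01 -2.000e-02 -4.210e+00]
```

```bash
python3 -m crank '[[[-0.95,0,-0.08],[0,0,0],1.5],[[-0.93,0,-0.25],[0,0,0],1.5],[[-0.87,0,-0.4],[0,0,0],1.5],[[-0.79,0,-0.55],[0,0,0],1.5],[[-0.68,0,-0.68],[0,0,0],1.5],[[-0.55,0,-0.79],[0,0,0],1.5],[[-0.4,0,-0.87],[0,0,0],1.5],[[-0.25,0,-0.93],[0,0,0],1.5],[[-0.08,0,-0.95],[0,0,0],1.5],[[0,0,0],[0,0,0],1.5]]' >/dev/null; python3 ang.py; python3 -m crank '[[[0.08,0,-0.95],[0,0,0],1.5],[[0.25,0,-0.93],[0,0,0],1.5],[[0.4,0,-0.87],[0,0,0],1.5],[[0.55,0,-0.79],[0,0,0],1.5],[[0.68,0,-0.68],[0,0,0],1.5],[[0.79,0,-0.55],[0,0,0],1.5],[[0.87,0,-0.4],[0,0,0],1.5],[[0.93,0,-0.25],[0,0,0],1.5],[[0.95,0,-0.08],[0,0,0],1.5],[[0,0,0],[0,0,0],1.5]]' >/dev/null; python3 ang.py
```

```text
t 19.05 deck xy mm -54.6 -3.9 r 54.8 th -175.9 Frad -5.6 Ftan 3.0 Fz 5.6 z 0.2294 w 0.0216 [-90.08  -0.19  -4.29]
t 19.88 deck xy mm 0.9 -56.5 r 56.5 th -89.1 Frad -5.5 Ftan 3.7 Fz 8.9 z 0.2293 w 0.0213 [-8.993e+01 -8.000e-02 -4.190e+00]
```

```bash
python3 -m crank '[[[0.95,0,0.08],[0,0,0],1.5],[[0.93,0,0.25],[0,0,0],1.5],[[0.87,0,0.4],[0,0,0],1.5],[[0.79,0,0.55],[0,0,0],1.5],[[0.68,0,0.68],[0,0,0],1.5],[[0.55,0,0.79],[0,0,0],1.5],[[0.4,0,0.87],[0,0,0],1.5],[[0.25,0,0.93],[0,0,0],1.5],[[0.08,0,0.95],[0,0,0],1.5],[[0,0,0],[0,0,0],1.5]]' >/dev/null; python3 ang.py
```

```text
t 20.72 deck xy mm 55.4 -1.5 r 55.4 th -1.5 Frad 4.1 Ftan 2.5 Fz 7.0 z 0.2294 w 0.0212 [-90.03  -0.12  -4.19]
```

One turn done, back at the same point. Quick look to check the grip.

```bash
python3 - <<'E'
from h import *
c=cam('wrist'); save(c['color'],'w11.png',(130,100,370,300),3.2)
E
```

```text
(no output)
```

View pics/w11.png

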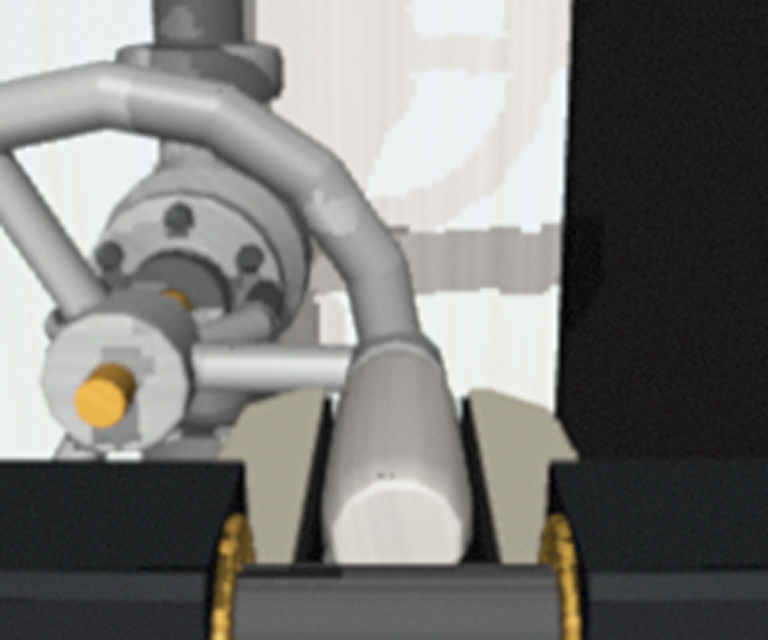

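The view shows the handle at (397,500) held exactly as before, beside the hub on the deck's +x side. On to the second turn.

```bash
python3 -m crank '[[[-0.08,0,0.95],[0,0,0],1.5],[[-0.25,0,0.93],[0,0,0],1.5],[[-0.4,0,0.87],[0,0,0],1.5],[[-0.55,0,0.79],[0,0,0],1.5],[[-0.68,0,0.68],[0,0,0],1.5],[[-0.79,0,0.55],[0,0,0],1.5],[[-0.87,0,0.4],[0,0,0],1.5],[[-0.93,0,0.25],[0,0,0],1.5],[[-0.95,0,0.08],[0,0,0],1.5],[[0,0,0],[0,0,0],1.5]]' >/dev/null; python3 ang.py; python3 -m crank '[[[-0.95,0,-0.08],[0,0,0],1.5],[[-0.93,0,-0.25],[0,0,0],1.5],[[-0.87,0,-0.4],[0,0,0],1.5],[[-0.79,0,-0.55],[0,0,0],1.5],[[-0.68,0,-0.68],[0,0,0],1.5],[[-0.55,0,-0.79],[0,0,0],1.5],[[-0.4,0,-0.87],[0,0,0],1.5],[[-0.25,0,-0.93],[0,0,0],1.5],[[-0.08,0,-0.95],[0,0,0],1.5],[[0,0,0],[0,0,0],1.5]]' >/dev/null; python3 ang.py
```

```text
t 21.6 deck xy mm -1.4 53.5 r 53.5 th 91.5 Frad 5.1 Ftan 1.8 Fz 9.6 z 0.2293 w 0.0212 [-8.995e+01 -1.000e-02 -4.210e+00]
t 22.43 deck xy mm -54.6 -3.9 r 54.8 th -175.9 Frad -5.6 Ftan 3.1 Fz 4.7 z 0.2294 w 0.0211 [-90.08  -0.19  -4.28]
```

```bash
python3 -m crank '[[[0.08,0,-0.95],[0,0,0],1.5],[[0.25,0,-0.93],[0,0,0],1.5],[[0.4,0,-0.87],[0,0,0],1.5],[[0.55,0,-0.79],[0,0,0],1.5],[[0.68,0,-0.68],[0,0,0],1.5],[[0.79,0,-0.55],[0,0,0],1.5],[[0.87,0,-0.4],[0,0,0],1.5],[[0.93,0,-0.25],[0,0,0],1.5],[[0.95,0,-0.08],[0,0,0],1.5],[[0,0,0],[0,0,0],1.5]]' >/dev/null; python3 ang.py;  python3 -m crank '[[[0.95,0,0.08],[0,0,0],1.5],[[0.93,0,0.25],[0,0,0],1.5],[[0.87,0,0.4],[0,0,0],1.5],[[0.79,0,0.55],[0,0,0],1.5],[[0.68,0,0.68],[0,0,0],1.5],[[0.55,0,0.79],[0,0,0],1.5],[[0.4,0,0.87],[0,0,0],1.5],[[0.25,0,0.93],[0,0,0],1.5],[[0.08,0,0.95],[0,0,0],1.5],[[0,0,0],[0,0,0],1.5],[[0,0,0],[0,0,0],1.5]]' >/dev/null; python3 ang.py
```

```text
t 23.27 deck xy mm 0.9 -56.5 r 56.5 th -89.1 Frad -5.7 Ftan 2.5 Fz 9.9 z 0.2293 w 0.0213 [-89.93  -0.09  -4.19]
t 24.18 deck xy mm 55.4 -1.7 r 55.4 th -1.8 Frad 5.1 Ftan 2.5 Fz 6.2 z 0.2294 w 0.0212 [-90.    -0.14  -4.19]
```

```bash
python3 - <<'E'
from h import *
c=cam('wrist'); save(c['color'],'w12.png',k=1.5); save(c['color'],'w12c.png',(130,100,370,300),3.2)
c=cam('side'); save(c['color'],'s12.png',(160,110,370,384),2.1)
c=cam('top'); save(c['color'],'t12.png',k=1.5)
E
python3 ang.py
```

```text
t 24.33 deck xy mm 55.4 -2.0 r 55.4 th -2.1 Frad 4.2 Ftan 1.8 Fz 7.1 z 0.2294 w 0.0213 [-90.    -0.14  -4.21]
```

View pics/w12c.png

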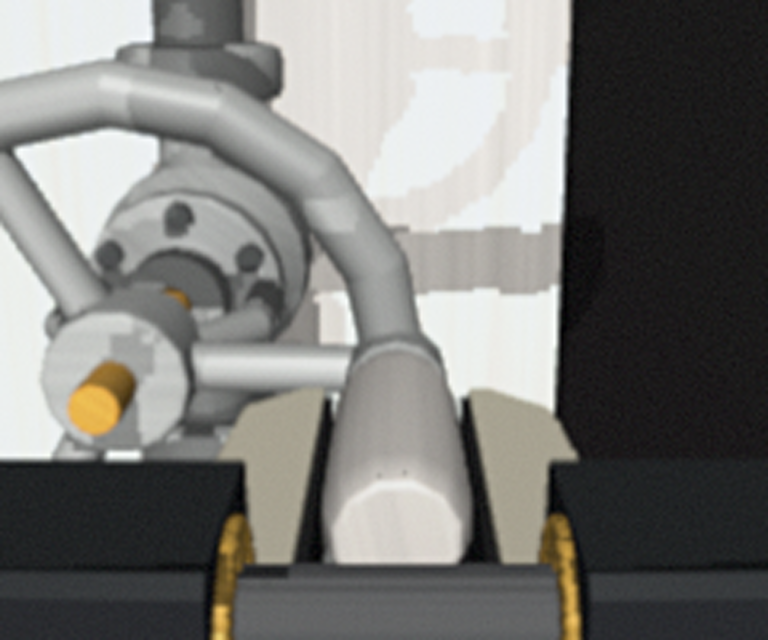

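View pics/s12.png

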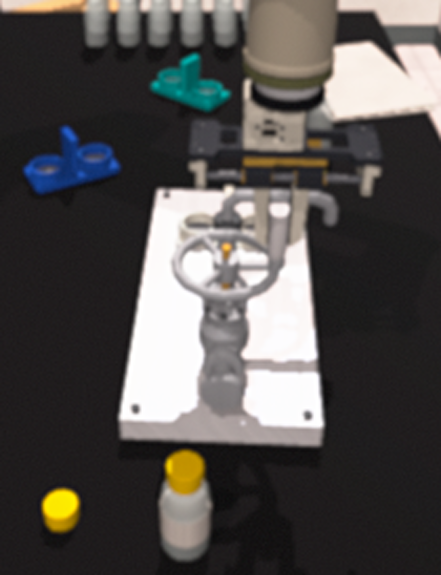

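View pics/t12.png

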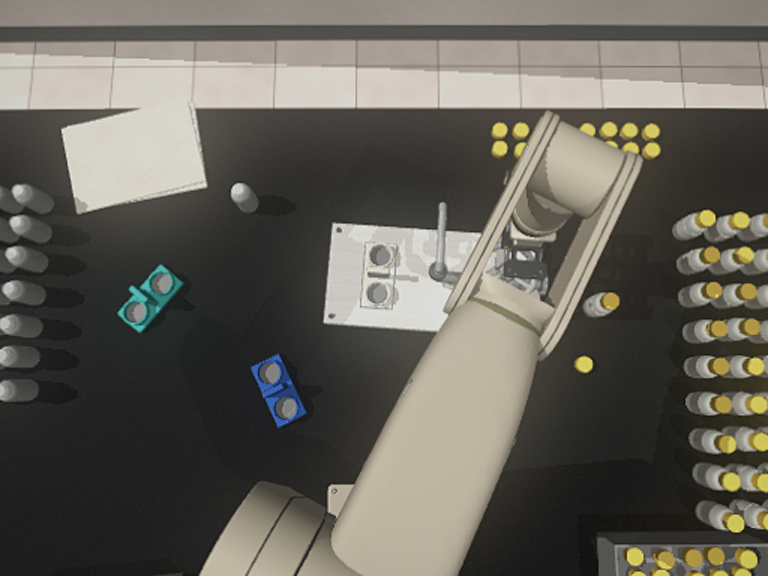

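The stem has risen further, the grip is unchanged, the nest is in the pocket, and the bottles and cap are undisturbed. The arm settled 0.5 mm short of the shut reference (-2.0 against -1.4/-1.6), so I'll trim that.

```bash
python3 -m crank '[[[0,0,0.05],[0,0,0],1.5],[[0,0,0],[0,0,0],1.5],[[0,0,0],[0,0,0],1.5],[[0,0,0],[0,0,0],1.5]]' >/dev/null; python3 ang.py; python3 -m crank '[[[0,0,0],[0,0,0],1.5],[[0,0,0],[0,0,0],1.5],[[0,0,0],[0,0,0],1.5],[[0,0,0],[0,0,0],1.5],[[0,0,0],[0,0,0],1.5],[[0,0,0],[0,0,0],1.5]]' >/dev/null; python3 ang.py
```

```text
t 24.67 deck xy mm 55.4 -1.9 r 55.4 th -2.0 Frad 5.2 Ftan 1.3 Fz 5.4 z 0.2294 w 0.0214 [-90.03  -0.15  -4.23]
t 25.17 deck xy mm 55.4 -1.9 r 55.4 th -2.0 Frad 4.1 Ftan 1.8 Fz 6.4 z 0.2294 w 0.0212 [-90.03  -0.15  -4.23]
```

```bash
python3 -m crank '[[[0,0,0.04],[0,0,0],1.5],[[0,0,0],[0,0,0],1.5],[[0,0,0],[0,0,0],1.5],[[0,0,0],[0,0,0],1.5],[[0,0,0],[0,0,0],1.5],[[0,0,0],[0,0,0],1.5]]' >/dev/null; python3 ang.py
python3 - <<'E'
from h import *
from rig import manip
print(manip.finish_job())
E
```

```text
t 25.67 deck xy mm 55.4 -1.9 r 55.4 th -2.0 Frad 5.8 Ftan 0.1 Fz 6.2 z 0.2294 w 0.0212 [-90.06  -0.16  -4.24]
the job is handed in; nothing more can be done
None
```

I seated the white nest in the pocket and let go of it. I then turned the valve clockwise to its stop, backed it off two full turns, and handed the job in at about 26 s, still gripping the handle.

- **Nest:** after release, the depth image put the nest's base top at 33.7–34.3 mm at all four corners, where 34 is fully home. The web top was at 97 mm, and the gap to the pocket edge looked even all round. It was still in place in the last top view.
- **Shut against the stop:** the arm stopped advancing at the expected shut angle while the push on the handle rose to 12.6 N, five times the normal drag. I read that as the stop.
- **Two turns back:** the stem rose and the handle sat unchanged in the grip. The final handle angle is about -2.0°, against -1.5° to -1.8° at the stop, so it is up to about 0.5° short of two full turns. Two small trim moves did not shift that reading.
- **Bystanders:** the bottles and the cap looked undisturbed in the last pictures.
- **Force readings:** a few newtons of sideways and vertical force remained on the wrist while I held the handle. The tangential readings did not always have the sign I expected while turning. No reading I took was anywhere near a limit.

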